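# Take the blade insert out of the mandoline slicer for washing

### The arm

A 6-joint arm with a two-finger parallel gripper is mounted at the origin on a cart in front of the work surface, level with it; the furniture and walls round the work are solid. World frame = base frame: x ahead of the robot, y to its left, z up, the work surface at z = 0. Lengths are in m, angles in degrees, forces in N, time in s.
With the tool pointing down it reaches from about 0.375 to 0.925 m from the base axis. Payload 5.7 kg.
Tool frame: the origin (TCP) lies on the centre line of the jaws, within the pads' length; the fingertips stand 14 mm ahead of it and the grasp point (between the pads) lies 5 mm behind it (manip.tip_extent is the distance from the TCP to the fingertips, in m); z points along the fingers, y is the line along which they close (so a half turn about z gives the same grasp; the last joint's range is limited). The gripper opens to 85 mm and grips with 20 to 120 N. Pads are 22 mm wide; open, the fingers measure 114 mm over their backs; the gripper's body (76 mm by 85 mm) begins 54 mm behind the grasp point. The pads swing forward as they close: fully open they stand 13 mm farther back than shut.
Start: joints at [-72.599, 20.558, 86.54, -0, 72.909, -6.595], TCP at [0.244, -0.548, 0.245] pointing down, gripper open.
Joint ranges: [-170.27, 170.27], [-57.76, 135], [12.27, 136.19], [-55.21, 235.2], [11.17, 155.16], [-170.74, 170.74]. Speed limits (degrees/s): [136.94, 136.94, 180, 180, 180, 180].

### API

Orientations are given as a 3x3 rotation matrix whose columns are the frame's x, y, z axes.
In Python, from rig import manip gives the robot as it stands. The module is installed in compiled form; this text tells all that it offers.
- The arm moves only by the tool carry_out, never from a script. Its argument "increments" is a list of rows, each an object with "slide": the shift along the tool's x, y, z in units of 0.25 m (1.0 is 0.25 m), a list of three; "turn": the turn, a rotation vector about the tool's x, y, z in units of pi/2 rad (1.0 is pi/2 rad), a list of three. A call has 1 to 12 rows; each row is the pose to reach, as a shift and turn from the pose commanded when the call began, along the tool's axes at that moment; what a row does not reach only later rows make up. A row lasts 1/12 s, in which the tool goes at most 41.7 mm and 7.16 degrees, less where a joint would pass 70% of its speed; a pose out of reach is approached as far as the arm can. A call with a number of a shift or a turn outside -1 to 1 is refused whole. A call with a gripper value outside its range is refused whole. "claw" is the closure, from -1 (fully open) to 1 (shut), set as the call begins (left out, the last holds). The fingers move at their own pace and stop on an object; "force" is the grip in N (left out, the last holds). Time passes only in rows, so rows that repeat a pose let the fingers close. It gives the time, the measured TCP pose, the force, the opening and the grip force at its end, in the units of the state.
- manip.get_obs(): the state, without advancing time (a new reading comes with each control period).
- manip.read_camera(name): name is "scene" or "top" or "wrist"; returns a dict with "pixels" (384x512x3 uint8, red, green, blue), "depth" (384x512 float32, m along the optical axis (not along the pixel's ray), 0 where there is no reading), "fx", "fy", "cx", "cy" (pixels), "rvec" (rotation vector, rad) and "tvec" (3), from world to camera coordinates, as OpenCV has them. Camera axes: x right, y down, z forward; pixel columns grow to the right and rows downward; lengths in m; the calibration is good to about 2 mm. A picture is of the moment at which its call begins.
- manip.close_job(): hands the job in; it is judged then, once.
The state is a dict: "time_s": time; "joints": joint angles; "qvel": joint speeds; "tau": joint torques, N m; "tcp_pos": TCP position; "ee_rot": TCP orientation; "force": force on the tool from outside, world axes, zero at the start; "wrist_torque": the same for the moment, N m; "grip_width": opening from 0.0 (shut) to 1.0 (fully open); "grasp_force": force on a finger pad.
Only numpy, scipy, OpenCV 4.12 (cv2) and the standard library are available. Lean on these libraries where they do the work, as an engineer would, in place of code of your own. Each camera call takes 0.05 s, during which the arm holds its last target. There are 200 camera calls.

### The job

Take the white blade insert out of the mandoline slicer so that it can be washed. Pull the safety catch on the slicer's right-hand rail fully back, down the slope, so that it frees the clamp bar; then swing the bar right up and leave it standing open, draw the insert down the slope until it is out of its grooves, and set it down gently, flat and blades up, inside the steel tray. Do not push the mug or the kitchen timer about.

Things in the scene. Friction and masses are not known exactly. Their poses are not given: they have to be found in the camera images.
- slicer_deck: Steel deck, 258 x 112 mm, of the mandoline slicer (stands fast). It slopes 30 degrees, rising away from the robot; yaw within 13 degrees. Origin: middle of its top face, 95 mm above the worktop; x up the slope, y to its left, z out of the deck. Its parts stand square to it, so the tool must lean with it. Black side rails at y = +-55 to +-70 mm, top z = 12. Bare below x = -50, low end at x = -137.
- groove_end (a point): Where the insert comes free, on the deck's middle line at deck x = 19, z = 0 mm: the lower ends of two groove lips that reach over the insert's side edges from deck x = 19 to 71 (inner edges y = +-45.5, underside 10.5 mm over the deck, 2.5 mm over the plate). The insert can be lifted off only once its upper edge is below this point: a slide of 52 mm from its seat.
- catch (a joint): Grey safety catch that slides on top of the right-hand (-y) rail, in m. 0 to 0.003: locked, its nose lies over the right end of the clamp bar, which cannot lift. 0.020: pulled fully down the slope (deck -x), bar free from 0.013. About 2 N of friction holds it where it is left.
- catch_thumb (a point): Grip point of the catch, moves with it: an upright thumb piece, 12 mm thick along the slope, 18 mm across it, from deck z = 15 to 49 mm; the point is on its mid-plane at deck z = 37 (locked: x = -65, y = -62.5). Uphill 32 mm are free before the catch's nose (top z = 28), between them the catch's sole (top z = 17.5); downhill it is clear.
- clamp_bar (a joint): Steel clamp bar, hinged across the upper deck, in rad. 0: shut, lying over the insert just below its blade bridge so that the insert cannot slide down. It grows as the bar swings up and back, away from the robot; stop at 1.9. A stiff hinge (0.12 N m) keeps it where it is left.
- bar_grip (a point): Centre of the clamp bar's grip, moves with the bar: a black horizontal barrel, 20 mm thick and 34 mm long (along deck y), on a stem in the middle of the bar. Shut: deck x = 0, y = 0, z = 48 mm; top of the bar itself z = 21.5. Held by its two end faces (fingers closing across the slope) it turns between the fingers as the bar swings.
- bar_hinge (a point): Point on the clamp bar's hinge axis above the deck's middle line: deck x = 96, y = 0, z = 19.5 mm. The axis is parallel to deck y.
- insert: Blade insert, 0.12 kg: white plate 120 x 104 x 8 mm, a blade and a row of teeth (to z = 22 mm) across its middle, and along its lower edge a grip ridge 12 mm thick, 90 mm wide, mid-plane x = -52, z = 8 to 39 mm. Origin: centre of the plate's underside; x along the 120 mm (up the slope at first), z out of the blade side. Seated: origin at deck x = 10.5, y = 0, z = 0. Does not run down by itself.
- tray: Low open steel tray, fixed, 206 x 156 mm inside, rim 23 mm high, floor 4 mm over the worktop; right or left of the slicer (a chopping board with vegetables up to 100 mm high is on the other side). Origin: centre of its underside; x along its length, away from the robot (yaw within 9 degrees), z up.
- mug: White mug at the back right, 91 mm high, loose; leave alone. Origin: centre of its underside.
- timer: Red and white kitchen timer at the front, left of the middle, 62 mm across, 52 mm high, loose; leave alone. Origin: centre of its underside.
Things that resemble listed ones, but are neither listed nor needed, are in the scene too. There is more than one size of the insert; the one meant has the size given above.

How it is judged (in metres and radians):
On the way, in this order (a step that is already met when the one before it is completed fails the run):
1. the safety catch is pulled back while the clamp bar is still down (value of joint catch above 0.015 m and value of joint clamp_bar below 0.2 rad), for 0.1 s.
2. the clamp bar is swung up, the insert still in its seat (value of joint clamp_bar above 1.2 rad and x of insert in the frame of slicer_deck above -0.01 m), for 0.1 s.
3. the insert has slid down the slope along its grooves, flat on the deck, under the open bar (value of joint clamp_bar above 1.2 rad and x of insert in the frame of slicer_deck below -0.035 m and y of insert in the frame of slicer_deck between -0.012 and 0.012 m and z of insert in the frame of slicer_deck between -0.004 and 0.012 m).
4. the insert is lowered to the tray's floor while still held, not dropped (x of insert in the frame of tray between -0.06 and 0.06 m and y of insert in the frame of tray between -0.045 and 0.045 m and z of insert in the frame of tray below 0.016 m and angle between insert's own z axis and vertical below 0.15 rad and contact force between the fingers and insert above 0.5 N).
At the end, for the whole second after the job is handed in: The insert lies released and at rest, blades up, flat (within 0.06 rad) on the tray's floor (underside within 4 mm of it) inside the rim; the clamp bar stands open (more than 1.2 rad) and the safety catch is still pulled back (more than 13 mm) (x of insert in the frame of tray between -0.06 and 0.06 m and y of insert in the frame of tray between -0.045 and 0.045 m and z of insert in the frame of tray below 0.008 m and angle between insert's own z axis and vertical below 0.06 rad and linear speed of insert below 0.02 m/s and value of joint clamp_bar above 1.2 rad and value of joint catch above 0.013 m); the robot touches nothing.
It fails at once if the mug is pushed more than 30 mm or tipped (distance of mug from where it was at the start of the episode above 0.03 m or angle between mug's own z axis and vertical above 0.4 rad).
It fails at once if the kitchen timer is pushed more than 30 mm or tipped (distance of timer from where it was at the start of the episode above 0.03 m or angle between timer's own z axis and vertical above 0.4 rad).
It also fails if it takes over 59 s, if anything falls off the work surface, if the arm or the gripper's body presses on something with over 40 N, if the wrist force passes 120 N, or if a joint passes its speed limit or range.

## Working session

There is one attempt and no reset: what is moved stays moved. The work goes in short steps, Python scripts to look and compute and a tool call to move; the robot and the scene stay as the last step left them, time stands still between calls to the robot, and variables do not carry over. Pictures are saved under pics/ and viewed, at most 14 in all, crops included, and the job is handed in when it is done.

Besides the shell and the picture viewer there is one more tool, called as name(argument=value, ...) on one line, values as JSON. carry_out: Moves the arm, as the interface text tells. Its arguments: {"type":"object","properties":{"increments":{"type":"array"},"claw":{"type":"number"},"force":{"type":"number"}},"required":["increments"]}

```bash
mkdir -p pics
cat > h.py <<'E'
import numpy as np, cv2
from rig import manip
def cam(n):
    c=manip.read_camera(n); c['R']=cv2.Rodrigues(np.array(c['rvec'],float))[0]; c['t']=np.array(c['tvec'],float).ravel(); return c
def ray(c,u,v):
    d=c['R'].T@np.array([(u-c['cx'])/c['fx'],(v-c['cy'])/c['fy'],1.]); return -c['R'].T@c['t'],d
def pts(c):
    v,u=np.mgrid[:384,:512]; z=c['depth']
    P=np.stack([(u-c['cx'])/c['fx']*z,(v-c['cy'])/c['fy']*z,z],-1)
    return (P-c['t'])@c['R']
def proj(c,P):
    p=np.atleast_2d(P)@c['R'].T+c['t']; return np.c_[c['fx']*p[:,0]/p[:,2]+c['cx'],c['fy']*p[:,1]/p[:,2]+c['cy']]
E
python3 - <<'E'
from h import *
a=cam('scene');b=cam('top')
for n,c in(('scene',a),('top',b)):
    np.savez(n+'.npz',**c); cv2.imwrite(f'pics/{n}0.png',cv2.resize(c['pixels'][:,:,::-1],(800,600),interpolation=cv2.INTER_CUBIC))
    print(n,c['fx'],c['cx'],c['cy'],ray(c,256,192),(c['depth']>0).mean())
o=manip.get_obs();print(o['time_s'],o['tcp_pos'],o['ee_rot'],manip.tip_extent)
E
```

```text
scene 458.50607164852596 250.88775403959266 197.72433641290607 (array([-0.57484749, -0.70839793,  0.84720176]), array([ 0.76380983,  0.44811988, -0.46482611])) 0.878936767578125
top 371.34579462598776 253.34330170088063 192.02380135323423 (array([ 0.40138871, -0.02045807,  1.03213066]), array([ 0.13731583, -0.00667377, -0.99053067])) 0.9730478922526041
0.1 [ 0.24383174 -0.54757961  0.24454584] [[ 9.13572659e-01  4.06675254e-01 -4.84498560e-04]
 [ 4.06675488e-01 -9.13571275e-01  1.60410968e-03]
 [ 2.09727745e-04 -1.66250444e-03 -9.99998596e-01]] 0.014
```

View pics/scene0.png

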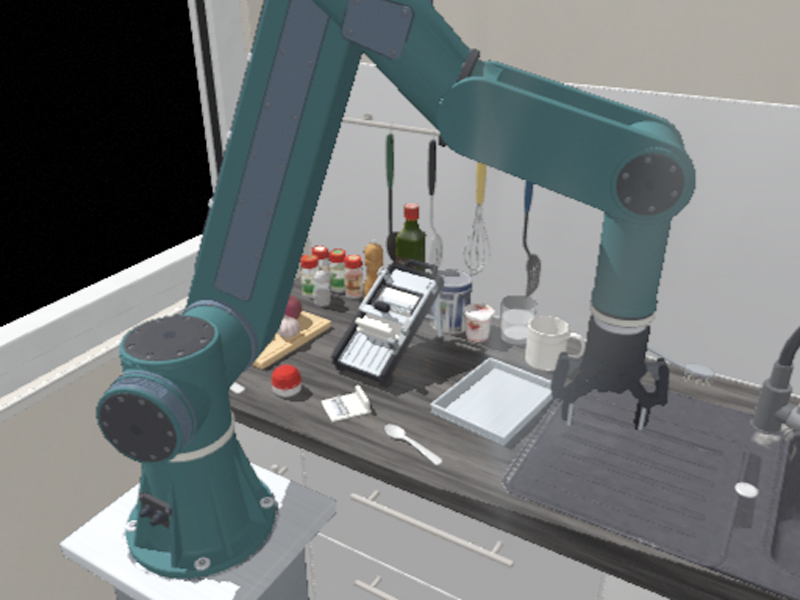

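View pics/top0.png

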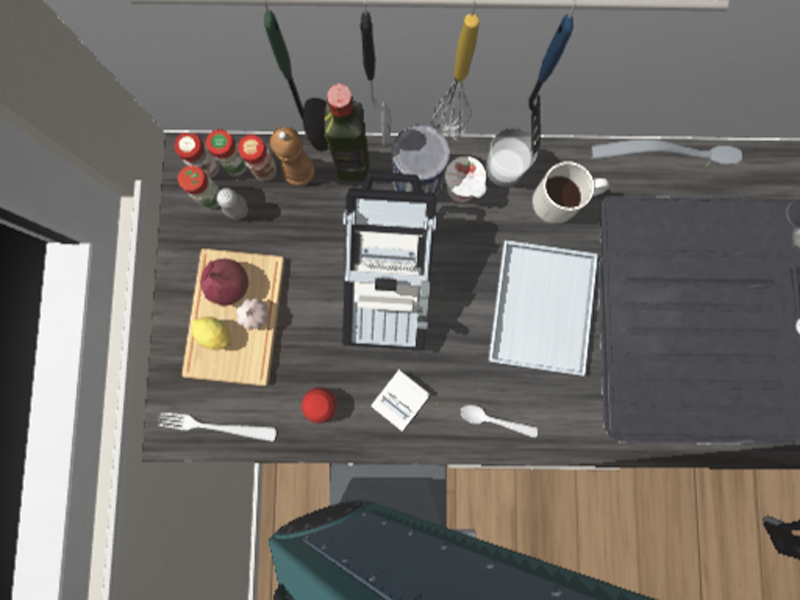

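The top view shows the slicer at about (390,270), the tray at (543,308), the mug at (563,192) and the timer at (319,405). There are two insert candidates. One is seated in the slicer at (390,290); the other lies loose on the worktop at (400,400) and looks smaller. I'll enlarge the slicer and measure both.

Run:
```python
from h import *
c=dict(np.load('top.npz')); P=pts(c)
im=c['pixels'][100:284,210:295,::-1]
cv2.imwrite('pics/crop1.png',cv2.resize(im,None,fx=3.2,fy=3.2,interpolation=cv2.INTER_CUBIC))
hsv=cv2.cvtColor(c['pixels'],cv2.COLOR_RGB2HSV)
# loose insert
m=((hsv[...,1]<40)&(hsv[...,2]>200)).astype(np.uint8); m[:230]=0;m[278:]=0;m[:,:232]=0;m[:,282:]=0
q=P[m>0]; r=cv2.minAreaRect(q[:,:2].astype(np.float32)*1000);print('loose',r,q[:,2].mean())
# scene points over the slicer: height profile
S=(P[...,2]>0.03)&(P[...,2]<0.2)
S[:112]=0;S[225:]=0;S[:,:215]=0;S[:,285:]=0
# bare deck: below bar: rows 195-218
for v in range(115,225,6): print(v,[(round(float(P[v,u,0])*1000),round(float(P[v,u,1])*1000),round(float(P[v,u,2])*1000)) for u in (221,226,235,247,262,270,275)])
```

```text
loose ((367.90130615234375, -28.910057067871094), (69.58277893066406, 79.28762817382812), 52.75163269042969) 0.011419694046076142
115 [(762, 75, 14), (763, 61, 14), (706, 27, 175), (706, -2, 176), (708, -38, 173), (726, -60, 123), (728, -73, 117)]
121 [(750, 76, -1), (695, 49, 163), (694, 27, 166), (751, 1, 0), (729, -41, 65), (727, -62, 73), (731, -76, 63)]
127 [(731, 76, 1), (679, 48, 164), (401, -20, 1032), (680, -3, 166), (680, -39, 167), (680, -58, 168), (680, -70, 169)]
133 [(714, 75, -1), (665, 48, 162), (667, 27, 156), (668, -3, 156), (669, -39, 155), (668, -59, 158), (665, -70, 166)]
139 [(648, 59, 168), (648, 47, 170), (656, 27, 144), (656, -3, 144), (655, -39, 150), (655, -59, 149), (653, -71, 158)]
145 [(640, 61, 142), (640, 49, 145), (640, 27, 144), (642, -3, 140), (642, -40, 140), (642, -59, 141), (637, -71, 162)]
151 [(627, 61, 137), (627, 49, 138), (629, 27, 131), (628, -3, 134), (628, -40, 136), (630, -60, 131), (624, -71, 154)]
157 [(614, 62, 126), (613, 49, 131), (615, 27, 126), (615, -3, 127), (614, -40, 130), (613, -60, 136), (611, -72, 148)]
163 [(600, 62, 121),
[... 545 characters left out ...]
62, 111), (559, -81, 2)]
193 [(529, 63, 83), (531, 52, 67), (526, 26, 108), (527, -4, 104), (528, -42, 99), (530, -63, 92), (542, -81, 4)]
199 [(515, 64, 73), (517, 52, 59), (517, 28, 62), (517, -4, 63), (512, -42, 104), (515, -63, 85), (525, -81, 4)]
205 [(500, 64, 65), (502, 52, 50), (502, 28, 52), (502, -4, 53), (502, -43, 57), (498, -62, 101), (509, -81, -4)]
211 [(485, 64, 57), (486, 52, 45), (486, 28, 46), (487, -4, 45), (487, -44, 49), (486, -64, 59), (492, -81, 1)]
217 [(470, 65, 46), (471, 53, 34), (471, 28, 36), (471, -4, 37), (472, -44, 38), (471, -65, 51), (475, -81, 1)]
223 [(456, 69, -1), (457, 55, -1), (457, 30, 1), (458, -4, -3), (456, -44, 31), (456, -65, 43), (458, -81, 1)]
```

View pics/crop1.png

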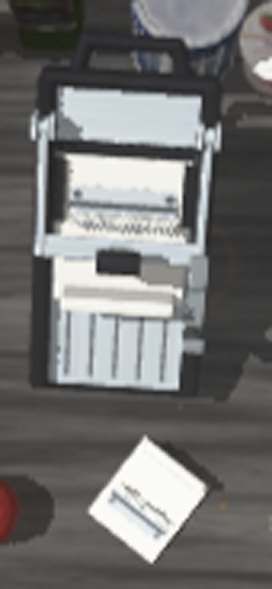

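The crop shows the seated insert as wide as the gap between the rails: its ridge is at crop (118,302) and the bar's barrel at (118,262). The thumb is at about (193,345) and the catch's nose at (198,272). The loose insert at crop (150,500) measures 79x70 mm, so it is the wrong size. The seated one is the one meant.

```bash
cat > fit.py <<'E'
from h import *
c=dict(np.load('top.npz')); P=pts(c)
# deck plane from bare steel
B=P[201:219,229:262].reshape(-1,3)
for _ in range(5):
    A=np.c_[B[:,:2],np.ones(len(B))]; k=np.linalg.lstsq(A,B[:,2],rcond=None)[0]; r=B[:,2]-A@k; B=B[abs(r)<2*r.std()+1e-4]
print('plane',k,'rms',r.std(),len(B),'slope',np.degrees(np.arctan(np.hypot(*k[:2]))),'yaw',np.degrees(np.arctan2(k[1],k[0])))
# outer rail edges from depth jumps, ray onto rail top plane
L=[];R=[]
for v in range(170,221):
    z=P[v,:,2]; s=z>0.035
    u0=np.where(s[210:235])[0]; 
    if len(u0): L.append((210+u0[0]-.5,v))
    u1=np.where(s[262:290])[0]
    if len(u1) and v>212: R.append((262+u1[-1]+.5,v))
def cast(u,v,h):
    o,d=ray(c,u,v); n=np.array([-k[0],-k[1],1]); n/=np.linalg.norm(n); p0=np.array([0,0,k[2]])+h*n
    return o+d*(n@(p0-o))/(n@d)
for nm,E in(('L',L),('R',R)):
    Q=np.array([cast(*e,.012) for e in E]); f=np.polyfit(Q[:,0],Q[:,1],1); rr=Q[:,1]-np.polyval(f,Q[:,0]); g=abs(rr)<.0025; f=np.polyfit(Q[g,0],Q[g,1],1)
    print(nm,len(g),g.sum(),'yaw',np.degrees(np.arctan(f[0])),'y at x=.55',np.polyval(f,.55),'y at .47',np.polyval(f,.47))
print('x where plane z=.095 at y=-5mm:',(.095-k[2]-k[1]*-.005)/k[0])
# tray: rim mask by height
T=(P[...,2]>.012)&(P[...,2]<.04); m=T.astype(np.uint8); m[:145]=0;m[250:]=0;m[:,:305]=0;m[:,390:]=0
r=cv2.minAreaRect(P[m>0][:,:2].astype(np.float32)*1000); print('tray rim',r, np.percentile(P[m>0][:,2],[5,50,95]))
F=P[175:220,330:365,2]; print('floor',np.median(F))
hsv=cv2.cvtColor(c['pixels'],cv2.COLOR_RGB2HSV)
E
python3 fit.py
```

```text
plane [ 0.56767842 -0.0313954  -0.23042692] rms 0.0014927890679619779 532 slope 29.620218353113145 yaw -3.165512758756524
L 51 50 yaw -2.9738726686282075 y at x=.55 0.0663945458909955 y at .47 0.07055058827191232
R 8 8 yaw 2.024232749542258 y at x=.55 -0.06599889299905688 y at .47 -0.06882643162286897
x where plane z=.095 at y=-5mm: 0.5729827576904951
tray rim ((525.5496215820312, -295.45684814453125), (205.89353942871094, 230.54835510253906), 83.60615539550781) [0.01305924 0.02208591 0.02552463]
floor 0.004609796583628352
```

```bash
cat >> h.py <<'E'
from scipy.spatial.transform import Rotation as Ro
def deckR(yaw,sl=30):
    return Ro.from_euler('ZY',[yaw,-sl],degrees=True).as_matrix()
def toolA(D): return np.c_[D[:,0],-D[:,1],-D[:,2]]   # closes across slope
def toolB(D): return np.c_[D[:,1],D[:,0],-D[:,2]]    # closes along slope
def plan(p,R):
    o=manip.get_obs(); R0=np.array(o['ee_rot']); 
    s=R0.T@(np.array(p)-o['tcp_pos'])/.25; t=Ro.from_matrix(R0.T@R).as_rotvec()/(np.pi/2)
    print('slide',s.round(4).tolist(),'turn',t.round(4).tolist())
E
python3 - <<'E'
from h import *
c=cam('wrist');o=manip.get_obs();R0=np.array(o['ee_rot'])
print('campos in tool',R0.T@(ray(c,c['cx'],c['cy'])[0]-o['tcp_pos']),'axes',(R0.T@c['R'].T).round(3).tolist(),c['fx'])
D=deckR(-3); plan([.45,-.02,.40],toolA(D)); plan([.36,-.28,.40],toolA(D))
c=dict(np.load('top.npz')); P=pts(c)
m=((P[...,2]>.014)&(P[...,2]<.03)&(P[...,1]>-.40)&(P[...,1]<-.18)&(P[...,0]>.38)&(P[...,0]<.66)).astype(np.uint8)
n,l,s,ce=cv2.connectedComponentsWithStats(m); i=1+s[1:,4].argmax(); print(s[i]); q=P[l==i]
print('tray',cv2.minAreaRect(q[:,:2].astype(np.float32)*1000))
for nm,sl in(('mug',(P[...,2]>.05)&(P[...,1]<-.2)&(P[...,0]<.75)),):
    q=P[sl]; print(nm,q.min(0),q.max(0))
E
```

```text
campos in tool [ 0.0764935   0.00116628 -0.12853482] axes [[-0.001, -0.955, -0.298], [1.0, -0.001, -0.001], [0.001, -0.298, 0.955]] 279.73347181134295
slide [1.6117, -1.5938, -0.6188] turn [-0.0794, 0.3272, 0.2928]
slide [0.8599, -0.7901, -0.6201] turn [-0.0794, 0.3272, 0.2928]
[313 155  70  86 656]
tray ((532.6046142578125, -280.01416015625), (168.29563903808594, 217.76243591308594), 82.10458374023438)
mug [ 0.20068948 -0.51061617  0.05017355] [ 0.74997195 -0.26524919  0.34083625]
```

carry_out(increments=[{"slide": [0.86,-0.79,-0.62],"turn": [-0.08,0.327,0.293]},{"slide": [0.86,-0.79,-0.62],"turn": [-0.08,0.327,0.293]},{"slide": [0.86,-0.79,-0.62],"turn": [-0.08,0.327,0.293]},{"slide": [0.86,-0.79,-0.62],"turn": [-0.08,0.327,0.293]},{"slide": [0.86,-0.79,-0.62],"turn": [-0.08,0.327,0.293]},{"slide": [0.86,-0.79,-0.62],"turn": [-0.08,0.327,0.293]},{"slide": [0.86,-0.79,-0.62],"turn": [-0.08,0.327,0.293]},{"slide": [0.86,-0.79,-0.62],"turn": [-0.08,0.327,0.293]},{"slide": [0.86,-0.79,-0.62],"turn": [-0.08,0.327,0.293]},{"slide": [0.86,-0.79,-0.62],"turn": [-0.08,0.327,0.293]},{"slide": [0.86,-0.79,-0.62],"turn": [-0.08,0.327,0.293]}])

```text
time_s: 1.07
tcp_pos: [0.3599, -0.2804, 0.4]
ee_rot: [[0.865, -0.052, 0.499], [-0.044, -0.999, -0.029], [0.5, 0.003, -0.866]]
force: [-0.5, -0.6, -1.0]
grip_width: 0.997
grasp_force: 0.0
```

Run:
```python
from h import *
plan([.45,-.02,.36],toolA(deckR(-3)))
```

```text
slide [0.1862, -1.0595, 0.2886] turn [0.0016, 0.0001, 0.0011]
```

carry_out(increments=[{"slide": [0.186,-1.0,0.289],"turn": [0,0,0]},{"slide": [0.186,-1.0,0.289],"turn": [0,0,0]},{"slide": [0.186,-1.0,0.289],"turn": [0,0,0]},{"slide": [0.186,-1.0,0.289],"turn": [0,0,0]},{"slide": [0.186,-1.0,0.289],"turn": [0,0,0]},{"slide": [0.186,-1.0,0.289],"turn": [0,0,0]},{"slide": [0.186,-1.0,0.289],"turn": [0,0,0]},{"slide": [0.186,-1.0,0.289],"turn": [0,0,0]},{"slide": [0.186,-1.0,0.289],"turn": [0,0,0]}])

```text
time_s: 1.82
tcp_pos: [0.4497, -0.0337, 0.3588]
ee_rot: [[0.867, -0.049, 0.497], [-0.041, -0.999, -0.026], [0.497, 0.002, -0.868]]
force: [0.6, 0.4, -0.5]
grip_width: 0.996
grasp_force: 0.0
```

Run:
```python
from h import *
c=cam('wrist'); np.savez('w1.npz',**c); print(manip.get_obs()['tcp_pos'])
cv2.imwrite('pics/w1.png',cv2.resize(c['pixels'][:,:,::-1],(800,600),interpolation=cv2.INTER_CUBIC))
```

```text
[ 0.44972299 -0.03504934  0.35930848]
```

View pics/w1.png

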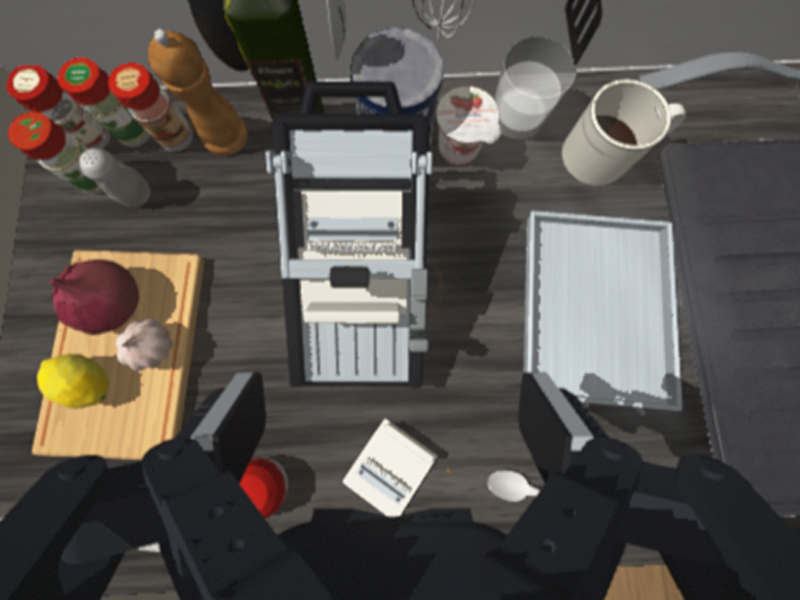

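The wrist view shows the slicer's low corners at (291,384) and (422,384). The barrel is at (349,277), the ridge at (352,313), the thumb at (418,346) and the hinge bosses at (278,162) and (424,162). I'll measure the deck from this view and triangulate against the top view.

```bash
cat > m.py <<'E'
from h import *
def tri(ob):
    A=np.zeros((3,3));b=np.zeros(3);L=[]
    for c,u,v in ob:
        o,d=ray(c,u,v);d=d/np.linalg.norm(d);M=np.eye(3)-np.outer(d,d);A+=M;b+=M@o;L.append((M,o))
    X=np.linalg.solve(A,b);return X,[np.linalg.norm(M@(X-o)).round(4) for M,o in L]
w=dict(np.load('w1.npz'));t=dict(np.load('top.npz'));res={}
def blob(c,m,u0,u1,v0,v1):
    k=np.zeros_like(m);k[v0:v1,u0:u1]=m[v0:v1,u0:u1]
    n,l,s,ce=cv2.connectedComponentsWithStats(k.astype(np.uint8)); i=1+s[1:,4].argmax(); return ce[i],s[i]
obs=[]
for nm,c,box,bare in(('w',w,(206,242,165,190),(200,258,212,238)),('t',t,(234,262,174,190),(232,258,201,218))):
    V=cv2.cvtColor(c['pixels'],cv2.COLOR_RGB2HSV)[...,2]
    ce,s=blob(c,V<75,*box); print(nm,'barrel',ce,s); obs.append((c,*ce))
    P=pts(c); B=P[bare[2]:bare[3],bare[0]:bare[1]].reshape(-1,3)
    for _ in range(6):
        A=np.c_[B[:,:2],np.ones(len(B))];k=np.linalg.lstsq(A,B[:,2],rcond=None)[0];r=B[:,2]-A@k;B=B[abs(r)<2*r.std()+1e-4]
    print(' plane slope',np.degrees(np.arctan(np.hypot(*k[:2]))),'yaw',np.degrees(np.arctan2(k[1],k[0])),'x(z=.095,y=0)',(.095-k[2])/k[0])
    n=np.array([-k[0],-k[1],1]);n/=np.linalg.norm(n);p0=np.array([0,0,k[2]])
    # inner edges of bare steel (y=+-55) by brightness
    E={0:[],1:[]}
    um=(bare[0]+bare[1])//2
    for v in range(bare[2]+1,bare[3]-1):
        row=cv2.GaussianBlur(V[v:v+1].astype(np.float32),(3,1),0)[0]
        g=np.diff(row); 
        a=um-50+np.argmax(g[um-50:um-15]); b=um+15+np.argmin(g[um+15:um+50])
        for i,u in((0,a+.5),(1,b+.5)):
            o,d=ray(c,u,v);E[i].append(o+d*(n@(p0-o))/(n@d))
    for i in E:
        Q=np.array(E[i]);md=np.median(Q[:,1]);Q=Q[abs(Q[:,1]-md)<.006];f=np.polyfit(Q[:,0],Q[:,1],1);print('  edge',i,len(Q),'y@.5',np.polyval(f,.5),'yaw',np.degrees(np.arctan(f[0])))
X,e=tri(obs);print('barrel',X,e)
E
python3 m.py
```

```text
w barrel [223.45614035 176.6245614 ] [211 171  25  13 285]
 plane slope 30.084416345109474 yaw -2.9176579882419116 x(z=.095,y=0) 0.5759506547427563
  edge 0 17 y@.5 0.047392090788006686 yaw -1.4576693078866467
  edge 1 19 y@.5 -0.05469510749751515 yaw -4.700926720697151
t barrel [246.65168539 181.91011236] [240 179  14   7  89]
 plane slope 29.120963593984197 yaw -3.485709841876145 x(z=.095,y=0) 0.5751194726243254
  edge 0 15 y@.5 0.048191102375964155 yaw -1.0366286921830932
  edge 1 13 y@.5 -0.0555475730879337 yaw -4.525490002341099
barrel [ 0.54679103 -0.00428394  0.15862911] [np.float64(0.0006), np.float64(0.0006)]
```

```bash
cat > d.py <<'E'
from h import *
D=deckR(-3.0); O=np.array([.5755,-.0065,.095])
def dk(x,y,z): return O+D@np.array([x,y,z])/1000
E
python3 - <<'E'
from d import *
w=dict(np.load('w1.npz'));s=dict(np.load('scene.npz'));t=dict(np.load('top.npz'))
pw=pts(w)
ims=[]
F=dict(thumb=(-65,-62.5,49),barL=(0,17,48),barR=(0,-17,48),rl=(-41.5,45,39),rr=(-41.5,-45,39),ll=(-137,70,12),lr=(-137,-70,12),hl=(96,70,19.5),hr=(96,-70,19.5),nose=(-20,-62.5,28))
for c,(u0,v0,uu,vv) in((w,(165,60,290,260)),(s,(205,160,290,250)),(t,(210,110,290,230))):
    f=390/(vv-v0); f=min(f,4); im=cv2.resize(c['pixels'][v0:vv,u0:uu,::-1],None,fx=f,fy=f,interpolation=cv2.INTER_CUBIC)
    for k,p in F.items():
        q=(proj(c,dk(*p))[0]-[u0,v0]+.5)*f; cv2.drawMarker(im,tuple(int(round(a)) for a in q),(0,0,255),cv2.MARKER_CROSS,8,1)
    ims.append(cv2.copyMakeBorder(im,0,max(0,400-im.shape[0]),0,5,0))
im=np.hstack(ims);im=im[:,:800] ;print(im.shape);cv2.imwrite('pics/ov1.png',im)
E
```

```text
(400, 800, 3)
```

View pics/ov1.png

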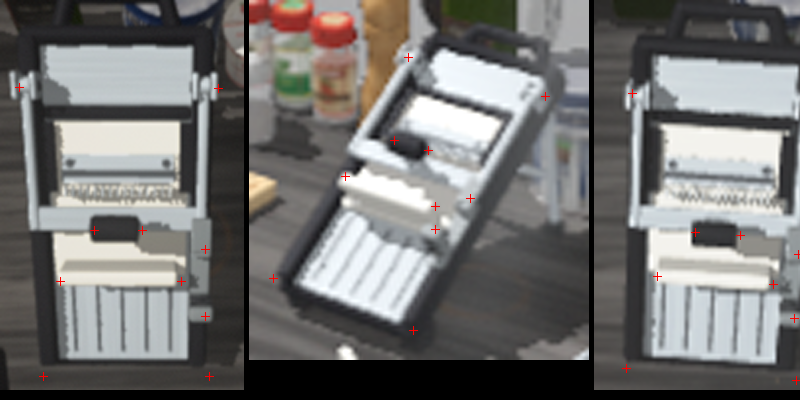

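The overlay shows the predictions within about 2 mm of the seen barrel, ridge, thumb and hinge bosses in all three views. I'll shift y by +1.5 mm. First target: the thumb, with the fingers closing across the slope.

```bash
sed -i 's/-.0065/-.005/' d.py
python3 - <<'E'
from d import *
for z in(95,36): print(dk(-65,-62.5,z)); plan(dk(-65,-62.5,z),toolA(D))
E
```

```text
[ 0.46857959 -0.06198231  0.14477241]
slide [-0.3574, 0.1018, 0.7846] turn [0.001, 0.0014, 0.0012]
[ 0.49803917 -0.06352622  0.09367691]
slide [-0.3569, 0.1014, 1.0206] turn [0.001, 0.0014, 0.0012]
```

carry_out(increments=[{"slide": [-0.357,0.102,0.785],"turn": [0.001,0.001,0.001]},{"slide": [-0.357,0.102,0.785],"turn": [0.001,0.001,0.001]},{"slide": [-0.357,0.102,0.785],"turn": [0.001,0.001,0.001]},{"slide": [-0.357,0.102,0.785],"turn": [0.001,0.001,0.001]},{"slide": [-0.357,0.102,0.785],"turn": [0.001,0.001,0.001]},{"slide": [-0.357,0.102,0.785],"turn": [0.001,0.001,0.001]},{"slide": [-0.357,0.102,0.785],"turn": [0.001,0.001,0.001]},{"slide": [-0.357,0.102,0.785],"turn": [0.001,0.001,0.001]}], claw=-0.1, force=30)

```text
time_s: 2.53
tcp_pos: [0.4679, -0.0645, 0.1434]
ee_rot: [[0.866, -0.059, 0.497], [-0.052, -0.998, -0.028], [0.497, -0.002, -0.868]]
force: [-0.1, -1.2, -0.0]
grip_width: 0.55
grasp_force: 0.0
```

Run:
```python
from d import *
c=cam('wrist'); np.savez('w2.npz',**c); o=manip.get_obs();print(D.T@(np.array(o['tcp_pos'])-O)*1000)
im=c['pixels'][:,:,::-1].copy()
for p in((-65,-62.5,49),(-65,-53.5,49),(-65,-71.5,49),(0,17,48),(0,-17,48),(-41.5,45,39),(-41.5,-45,39)):
    cv2.drawMarker(im,tuple(int(round(a)) for a in proj(c,dk(*p))[0]),(0,0,255),0,6,1)
cv2.imwrite('pics/w2.png',cv2.resize(im,(800,600),interpolation=cv2.INTER_CUBIC))
plan(dk(-65,-62.5,36),toolA(D))
```

```text
[-64.86507684 -64.71074778  94.86419636]
slide [-0.0004, -0.0093, 0.2354] turn [0.0014, 0.0005, -0.0036]
```

View pics/w2.png

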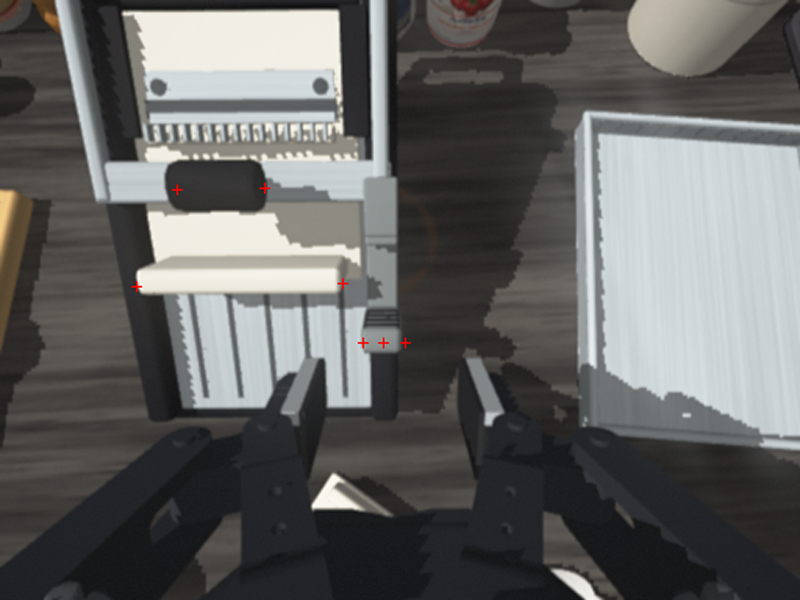

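The thumb's predicted position (383,343) lies on the thumb as seen, at (382,335), and the fingers straddle it. I'll go down and close.

carry_out(increments=[{"slide": [0,-0.009,0.12],"turn": [0,0,-0.003]},{"slide": [0,-0.009,0.235],"turn": [0,0,-0.003]},{"slide": [0,-0.009,0.235],"turn": [0,0,-0.003]},{"slide": [0,-0.009,0.235],"turn": [0,0,-0.003]}])

```text
time_s: 2.92
tcp_pos: [0.4955, -0.0649, 0.103]
ee_rot: [[0.857, -0.041, 0.513], [-0.042, -0.999, -0.009], [0.513, -0.014, -0.858]]
force: [-0.1, -0.6, 0.6]
grip_width: 0.547
grasp_force: 0.0
```

carry_out(increments=[{"slide": [0,0,0],"turn": [0,0,0]},{"slide": [0,0,0],"turn": [0,0,0]},{"slide": [0,0,0],"turn": [0,0,0]},{"slide": [0,0,0],"turn": [0,0,0]},{"slide": [0,0,0],"turn": [0,0,0]},{"slide": [0,0,0],"turn": [0,0,0]}], claw=1, force=30)

```text
time_s: 3.42
tcp_pos: [0.494, -0.0618, 0.1029]
ee_rot: [[0.859, -0.037, 0.511], [-0.04, -0.999, -0.004], [0.511, -0.017, -0.859]]
force: [3.8, 4.7, -6.8]
grip_width: 0.201
grasp_force: 32.1
```

carry_out(increments=[{"slide": [-0.03,0,0],"turn": [0,0,0]},{"slide": [-0.06,0,0],"turn": [0,0,0]},{"slide": [-0.086,0,0],"turn": [0,0,0]},{"slide": [-0.086,0,0],"turn": [0,0,0]},{"slide": [-0.086,0,0],"turn": [0,0,0]},{"slide": [-0.086,0,0],"turn": [0,0,0]},{"slide": [-0.086,0,0],"turn": [0,0,0]}])

```text
time_s: 4.0
tcp_pos: [0.4775, -0.061, 0.0933]
ee_rot: [[0.856, -0.036, 0.516], [-0.04, -0.999, -0.004], [0.515, -0.017, -0.857]]
force: [3.6, 5.9, 2.0]
grip_width: 0.199
grasp_force: 33.0
```

Run:
```python
from d import *
o=manip.get_obs();print(D.T@(np.array(o['tcp_pos'])-O)*1000,o['force'],o['grip_width'],o['grasp_force'])
c=cam('wrist'); np.savez('w3.npz',**c)
cv2.imwrite('pics/w3.png',cv2.resize(c['pixels'][60:300,150:350,::-1],None,fx=2.5,fy=2.5,interpolation=cv2.INTER_CUBIC))
```

```text
[-83.06330906 -61.03239108  45.9985666 ] [3.60215091 5.93667156 2.03611314] 0.19907770542482564 33.01467955112457
```

View pics/w3.png

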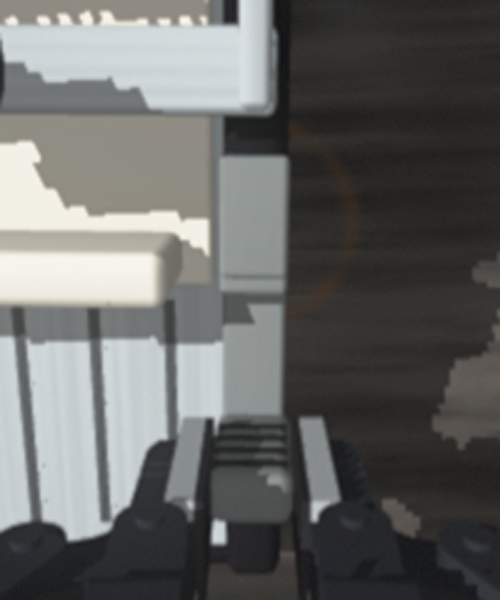

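The catch has moved 19 mm. Its nose (crop y 155) is now clear of the bar (crop y 113). I'll nudge it to the stop, release, and rise above the barrel.

carry_out(increments=[{"slide": [-0.014,0,0],"turn": [0,0,0]},{"slide": [-0.014,0,0],"turn": [0,0,0]},{"slide": [-0.014,0,0],"turn": [0,0,0]}])

```text
time_s: 4.3
tcp_pos: [0.4773, -0.061, 0.0932]
ee_rot: [[0.853, -0.035, 0.521], [-0.04, -0.999, -0.003], [0.52, -0.018, -0.854]]
force: [7.4, 7.0, 9.4]
grip_width: 0.196
grasp_force: 33.6
```

carry_out(increments=[{"slide": [0.006,0,0],"turn": [0,0,0]},{"slide": [0.006,0,0],"turn": [0,0,0]},{"slide": [0.006,0,0],"turn": [0,0,0]},{"slide": [0.006,0,0],"turn": [0,0,0]},{"slide": [0.006,0,-0.1],"turn": [0,0,0]},{"slide": [0.006,0,-0.2],"turn": [0,0,0]},{"slide": [0.006,0,-0.24],"turn": [0,0,0]},{"slide": [0.006,0,-0.24],"turn": [0,0,0]},{"slide": [0.006,0,-0.24],"turn": [0,0,0]},{"slide": [0.006,0,-0.24],"turn": [0,0,0]}], claw=-0.3)

```text
time_s: 5.13
tcp_pos: [0.4421, -0.0616, 0.1423]
ee_rot: [[0.859, -0.039, 0.511], [-0.041, -0.999, -0.008], [0.51, -0.014, -0.86]]
force: [0.9, -0.4, -0.6]
grip_width: 0.649
grasp_force: 0.0
```

Run:
```python
from d import *
o=manip.get_obs();print(D.T@(np.array(o['tcp_pos'])-O)*1000,o['force'])
plan(dk(0,1,95),toolA(D));plan(dk(0,1,43),toolA(D))
```

```text
[-89.11903325 -63.46080836 106.11755195] [ 0.92952518 -0.40247181 -0.56316463]
slide [0.357, -0.2553, 0.0537] turn [-0.0121, -0.0077, 0.0028]
slide [0.3545, -0.2514, 0.2616] turn [-0.0121, -0.0077, 0.0028]
```

carry_out(increments=[{"slide": [0.356,-0.257,0.054],"turn": [-0.012,-0.008,0.003]},{"slide": [0.356,-0.257,0.054],"turn": [-0.012,-0.008,0.003]},{"slide": [0.356,-0.257,0.054],"turn": [-0.012,-0.008,0.003]},{"slide": [0.356,-0.257,0.054],"turn": [-0.012,-0.008,0.003]},{"slide": [0.356,-0.257,0.054],"turn": [-0.012,-0.008,0.003]},{"slide": [0.356,-0.257,0.054],"turn": [-0.012,-0.008,0.003]},{"slide": [0.356,-0.257,0.054],"turn": [-0.012,-0.008,0.003]}])

```text
time_s: 5.72
tcp_pos: [0.5325, -0.0, 0.1779]
ee_rot: [[0.863, -0.052, 0.502], [-0.046, -0.999, -0.025], [0.503, -0.001, -0.865]]
force: [0.2, 0.6, 0.8]
grip_width: 0.646
grasp_force: 0.0
```

Run:
```python
from d import *
o=manip.get_obs();print(D.T@(np.array(o['tcp_pos'])-O)*1000,o['force'])
plan(dk(0,1.5,43),toolA(D))
c=cam('wrist');im=c['pixels'][:,:,::-1].copy()
for p in((0,17,48),(0,-17,48),(0,0,48)): cv2.drawMarker(im,tuple(int(round(a)) for a in proj(c,dk(*p))[0]),(0,0,255),0,6,1)
cv2.imwrite('pics/w4.png',im[60:360,100:420])
```

```text
[ 4.0288924   2.69890031 93.35082646] [0.18432842 0.64360066 0.76070303]
slide [-0.0167, 0.0051, 0.2013] turn [-0.0009, -0.0019, -0.0003]
```

View pics/w4.png

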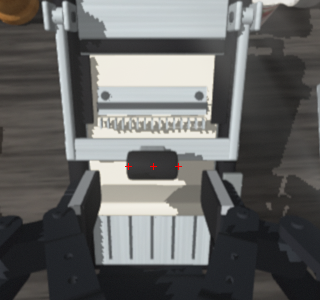

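The barrel (127–178,165) sits on the prediction, and the fingers straddle it. I'll go down and grip.

carry_out(increments=[{"slide": [-0.017,0.004,0.1],"turn": [0,0,0]},{"slide": [-0.017,0.004,0.2],"turn": [0,0,0]},{"slide": [-0.017,0.004,0.2],"turn": [0,0,0]},{"slide": [-0.017,0.004,0.2],"turn": [0,0,0]},{"slide": [-0.017,0.004,0.2],"turn": [0,0,0]},{"slide": [-0.017,0.004,0.2],"turn": [0,0,0]}])

```text
time_s: 6.27
tcp_pos: [0.5508, -0.0041, 0.1358]
ee_rot: [[0.868, -0.052, 0.493], [-0.047, -0.999, -0.022], [0.494, -0.004, -0.87]]
force: [-0.2, 0.3, 0.8]
grip_width: 0.652
grasp_force: 0.0
```

carry_out(increments=[{"slide": [0,0,0],"turn": [0,0,0]},{"slide": [0,0,0],"turn": [0,0,0]},{"slide": [0,0,0],"turn": [0,0,0]},{"slide": [0,0,0],"turn": [0,0,0]},{"slide": [0,0,0],"turn": [0,0,0]},{"slide": [0,0,0],"turn": [0,0,0]}], claw=1, force=25)

```text
time_s: 6.77
tcp_pos: [0.5508, -0.0023, 0.1365]
ee_rot: [[0.868, -0.051, 0.493], [-0.047, -0.999, -0.02], [0.494, -0.006, -0.87]]
force: [-2.0, 12.8, 8.7]
grip_width: 0.393
grasp_force: 26.8
```

Run:
```python
from d import *
o=manip.get_obs();R0=np.array(o['ee_rot']);p=np.array(o['tcp_pos']);q=D.T@(p-O)*1000;print(q,o['force'],o['grip_width'])
# arc of the grasp point about the hinge, offset so that it starts where we are; tool tilts back by lean*th
g0=p-R0[:,2]*.005
rel=np.array([-96,0,28.5])
for th in np.linspace(.15,1.65,11):
    c,s=np.cos(th),np.sin(th)
    r=np.array([c*rel[0]+s*rel[2],0,-s*rel[0]+c*rel[2]])
    g=g0+D@(r-rel)/1000
    ti=th/1.65*np.radians(30)   # toward vertical: rotate tool about its own y
    R=R0@Ro.from_rotvec([0,ti,0]).as_matrix()
    if R[2,2]>R0[2,2]: R=R0@Ro.from_rotvec([0,-ti,0]).as_matrix();ti=-ti
    t=g+R[:,2]*.005
    print(round(th,2),(R0.T@(t-p)/.25).round(3).tolist(),round(ti/(np.pi/2),3),t.round(3))
```

```text
[-0.74269201  1.45065508 48.30213657] [-2.04337071 12.80581867  8.72592055] 0.39348610339652945
0.15 [0.02, -0.0, -0.056] -0.03 [ 0.548 -0.002  0.151]
0.3 [0.048, -0.001, -0.109] -0.061 [ 0.548 -0.002  0.166]
0.45 [0.084, -0.001, -0.157] -0.091 [ 0.55  -0.002  0.181]
0.6 [0.126, -0.001, -0.198] -0.121 [ 0.554 -0.002  0.195]
0.75 [0.174, -0.002, -0.233] -0.152 [ 0.56  -0.003  0.209]
0.9 [0.227, -0.002, -0.26] -0.182 [ 0.568 -0.003  0.221]
1.05 [0.283, -0.002, -0.279] -0.212 [ 0.578 -0.004  0.232]
1.2 [0.342, -0.002, -0.289] -0.242 [ 0.589 -0.004  0.241]
1.35 [0.401, -0.002, -0.29] -0.273 [ 0.602 -0.005  0.249]
1.5 [0.459, -0.002, -0.283] -0.303 [ 0.616 -0.006  0.255]
1.65 [0.516, -0.002, -0.266] -0.333 [ 0.63  -0.006  0.258]
```

carry_out(increments=[{"slide": [0.009,0,-0.028],"turn": [0,-0.015,0]},{"slide": [0.02,0,-0.056],"turn": [0,-0.03,0]},{"slide": [0.033,0,-0.083],"turn": [0,-0.045,0]},{"slide": [0.048,-0.001,-0.109],"turn": [0,-0.06,0]},{"slide": [0.065,-0.001,-0.134],"turn": [0,-0.075,0]},{"slide": [0.084,-0.001,-0.157],"turn": [0,-0.09,0]},{"slide": [0.104,-0.001,-0.178],"turn": [0,-0.105,0]},{"slide": [0.126,-0.001,-0.198],"turn": [0,-0.121,0]},{"slide": [0.149,-0.001,-0.216],"turn": [0,-0.136,0]},{"slide": [0.174,-0.002,-0.233],"turn": [0,-0.152,0]},{"slide": [0.2,-0.002,-0.247],"turn": [0,-0.167,0]},{"slide": [0.227,-0.002,-0.26],"turn": [0,-0.182,0]}])

```text
time_s: 7.77
tcp_pos: [0.5664, -0.0029, 0.2194]
ee_rot: [[0.973, -0.051, 0.223], [-0.051, -0.999, -0.005], [0.223, -0.006, -0.975]]
force: [1.0, 6.4, -5.1]
grip_width: 0.391
grasp_force: 25.5
```

Run:
```python
from d import *
o=manip.get_obs();R0=np.array(o['ee_rot']);p=np.array(o['tcp_pos']);print(o['force'],o['grip_width'],o['grasp_force'])
g=p-R0[:,2]*.005; r=D.T@(g-O)*1000-[96,0,19.5]; print(r,np.hypot(r[0],r[2]))
a0=np.arctan2(28.5+5,-96.7); a=np.arctan2(r[2],r[0]);print('theta~',a0-a)
rad=np.hypot(r[0],r[2])
for k,th in enumerate(np.linspace(.08,.8,10)):
    b=a-th; q=np.array([rad*np.cos(b),r[1],rad*np.sin(b)])
    ti=-(k+1)/10*np.radians(14); R=R0@Ro.from_rotvec([0,ti,0]).as_matrix()
    t=g+D@(q-r)/1000+R[:,2]*.005
    print(round(th,2),(R0.T@(t-p)/.25).round(3).tolist(),round(ti/(np.pi/2),3),t.round(3))
```

```text
[ 1.01266821  6.37582905 -5.1148364 ] 0.39089684496762456 25.48391193151474
[-40.34843328   1.62971527  97.59423677] 105.60601838182663
theta~ 0.8452729157139083
0.08 [0.026, -0.0, -0.02] -0.016 [ 0.572 -0.003  0.226]
0.16 [0.054, -0.0, -0.039] -0.031 [ 0.577 -0.003  0.232]
0.24 [0.084, -0.0, -0.055] -0.047 [ 0.584 -0.004  0.237]
0.32 [0.114, -0.0, -0.068] -0.062 [ 0.59  -0.004  0.242]
0.4 [0.146, -0.001, -0.079] -0.078 [ 0.597 -0.004  0.247]
0.48 [0.178, -0.001, -0.088] -0.093 [ 0.605 -0.005  0.251]
0.56 [0.211, -0.001, -0.093] -0.109 [ 0.612 -0.005  0.254]
0.64 [0.244, -0.001, -0.097] -0.124 [ 0.62  -0.006  0.257]
0.72 [0.277, -0.001, -0.097] -0.14 [ 0.628 -0.006  0.258]
0.8 [0.31, -0.001, -0.095] -0.156 [ 0.637 -0.007  0.26 ]
```

carry_out(increments=[{"slide": [0.026,0,-0.02],"turn": [0,-0.016,0]},{"slide": [0.054,0,-0.039],"turn": [0,-0.031,0]},{"slide": [0.084,0,-0.055],"turn": [0,-0.047,0]},{"slide": [0.114,0,-0.068],"turn": [0,-0.062,0]},{"slide": [0.146,-0.001,-0.079],"turn": [0,-0.078,0]},{"slide": [0.178,-0.001,-0.088],"turn": [0,-0.093,0]},{"slide": [0.211,-0.001,-0.093],"turn": [0,-0.109,0]},{"slide": [0.244,-0.001,-0.097],"turn": [0,-0.124,0]},{"slide": [0.277,-0.001,-0.097],"turn": [0,-0.14,0]},{"slide": [0.29,-0.001,-0.096],"turn": [0,-0.145,0]},{"slide": [0.29,-0.001,-0.096],"turn": [0,-0.145,0]},{"slide": [0.29,-0.001,-0.096],"turn": [0,-0.145,0]}])

```text
time_s: 8.77
tcp_pos: [0.6331, -0.0064, 0.26]
ee_rot: [[0.999, -0.051, 0.002], [-0.051, -0.999, 0.006], [0.001, -0.006, -1.0]]
force: [-1.7, 4.3, 0.5]
grip_width: 0.394
grasp_force: 25.5
```

Run:
```python
from d import *
o=manip.get_obs();R0=np.array(o['ee_rot']);p=np.array(o['tcp_pos'])
g=p-R0[:,2]*.005; r=D.T@(g-O)*1000-[96,0,19.5]; print(r,np.hypot(r[0],r[2]),np.arctan2(28.5,-96)-np.arctan2(r[2],r[0]),o['force'])
```

```text
[38.91007221  1.61676155 98.96040801] 106.3351121368569 1.6568294086158728 [-1.66276217  4.31056583  0.47942656]
```

carry_out(increments=[{"slide": [0,0,0],"turn": [0,0,0]},{"slide": [0,0,0],"turn": [0,0,0]},{"slide": [0,0,0],"turn": [0,0,0]},{"slide": [0,0,0],"turn": [0,0,0]},{"slide": [0,0,-0.1],"turn": [0,0,0]},{"slide": [0,0,-0.2],"turn": [0,0,0]},{"slide": [0,0,-0.32],"turn": [0,0,0]},{"slide": [0,0,-0.32],"turn": [0,0,0]},{"slide": [0,0,-0.32],"turn": [0,0,0]},{"slide": [0,0,-0.32],"turn": [0,0,0]}], claw=-0.3)

```text
time_s: 9.6
tcp_pos: [0.6331, -0.0083, 0.3394]
ee_rot: [[0.999, -0.052, 0.002], [-0.052, -0.999, 0.004], [0.002, -0.004, -1.0]]
force: [-0.4, -0.7, -1.0]
grip_width: 0.648
grasp_force: 0.0
```

Run:
```python
from d import *
print(dk(-41.5,0,130)); plan(dk(-41.5,0,130),toolB(D)); print(manip.get_obs()['joints'])
```

```text
[4.74698281e-01 2.82794263e-04 1.86833302e-01]
slide [-0.6355, 0.0006, 0.6093] turn [-0.2623, 0.2586, -0.9754]
[-7.12139159 19.5683105  74.7036044   0.21411276 85.64489763 85.82320902]
```

carry_out(increments=[{"slide": [-0.3,0,0],"turn": [0,0,0]},{"slide": [-0.635,0,0.1],"turn": [-0.262,0.259,-0.975]},{"slide": [-0.635,0,0.1],"turn": [-0.262,0.259,-0.975]},{"slide": [-0.635,0,0.1],"turn": [-0.262,0.259,-0.975]},{"slide": [-0.635,0,0.1],"turn": [-0.262,0.259,-0.975]},{"slide": [-0.635,0,0.1],"turn": [-0.262,0.259,-0.975]},{"slide": [-0.635,0,0.1],"turn": [-0.262,0.259,-0.975]},{"slide": [-0.635,0,0.1],"turn": [-0.262,0.259,-0.975]},{"slide": [-0.635,0,0.1],"turn": [-0.262,0.259,-0.975]},{"slide": [-0.635,0,0.1],"turn": [-0.262,0.259,-0.975]},{"slide": [-0.635,0,0.1],"turn": [-0.262,0.259,-0.975]},{"slide": [-0.635,0,0.1],"turn": [-0.262,0.259,-0.975]}])

```text
time_s: 10.6
tcp_pos: [0.4735, 0.0005, 0.3127]
ee_rot: [[0.289, 0.855, 0.431], [0.956, -0.284, -0.077], [0.056, 0.434, -0.899]]
force: [-0.2, 0.9, -0.4]
grip_width: 0.649
grasp_force: 0.0
```

Run:
```python
from d import *
plan(dk(-41.5,0,100),toolB(D))
```

```text
slide [-0.0193, -0.2071, 0.5742] turn [-0.0426, 0.0404, -0.1524]
```

carry_out(increments=[{"slide": [-0.019,-0.207,0.574],"turn": [-0.043,0.04,-0.152]},{"slide": [-0.019,-0.207,0.574],"turn": [-0.043,0.04,-0.152]},{"slide": [-0.019,-0.207,0.574],"turn": [-0.043,0.04,-0.152]},{"slide": [-0.019,-0.207,0.574],"turn": [-0.043,0.04,-0.152]},{"slide": [-0.019,-0.207,0.574],"turn": [-0.043,0.04,-0.152]},{"slide": [-0.019,-0.207,0.574],"turn": [-0.043,0.04,-0.152]},{"slide": [-0.019,-0.207,0.574],"turn": [-0.043,0.04,-0.152]},{"slide": [-0.019,-0.207,0.574],"turn": [-0.043,0.04,-0.152]}])

```text
time_s: 11.27
tcp_pos: [0.4929, -0.0007, 0.1657]
ee_rot: [[0.059, 0.861, 0.505], [0.998, -0.051, -0.029], [0.001, 0.506, -0.862]]
force: [-0.5, -0.3, 1.3]
grip_width: 0.651
grasp_force: 0.0
```

Run:
```python
from d import *
c=cam('wrist');o=manip.get_obs();print(D.T@(np.array(o['tcp_pos'])-O)*1000)
im=c['pixels'][:,:,::-1].copy()
for p in((-41.5,45,39),(-41.5,-45,39),(-41.5,0,39)): cv2.drawMarker(im,tuple(int(round(a)) for a in proj(c,dk(*p))[0]),(0,0,255),0,6,1)
t=cam('top');np.savez('top2.npz',**t)
a=cv2.resize(t['pixels'][80:260,200:400,::-1],None,fx=1.45,fy=1.45*1,interpolation=cv2.INTER_CUBIC)
a=cv2.copyMakeBorder(a,0,384-a.shape[0],0,0,0)
cv2.imwrite('pics/w5.png',np.hstack([im,a])[:,:800]);plan(dk(-41.5,0,26),toolB(D))
```

```text
[-3.58421600e+01 -2.27742710e-02  1.02849799e+02]
slide [0.0007, -0.0247, 0.3073] turn [0.0053, 0.0015, -0.0038]
```

View pics/w5.png

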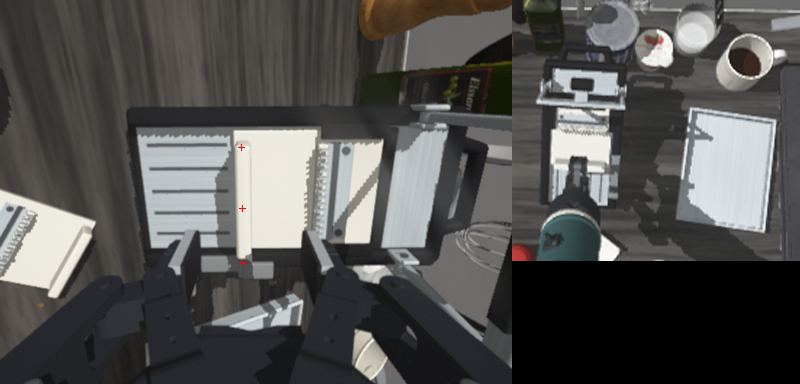

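The ridge is at column 243 (predicted 242) between the fingers, the bar stands open, and the seated insert is in place. I'll go down and grip the ridge.

carry_out(increments=[{"slide": [0,-0.024,0.05],"turn": [0.005,0.001,-0.004]},{"slide": [0,-0.024,0.1],"turn": [0.005,0.001,-0.004]},{"slide": [0,-0.024,0.2],"turn": [0.005,0.001,-0.004]},{"slide": [0,-0.024,0.3],"turn": [0.005,0.001,-0.004]},{"slide": [0,-0.024,0.302],"turn": [0.005,0.001,-0.004]},{"slide": [0,-0.024,0.302],"turn": [0.005,0.001,-0.004]},{"slide": [0,-0.024,0.302],"turn": [0.005,0.001,-0.004]},{"slide": [0,-0.024,0.302],"turn": [0.005,0.001,-0.004]}], claw=0.1)

```text
time_s: 12.03
tcp_pos: [0.5305, -0.0088, 0.1192]
ee_rot: [[0.044, 0.884, 0.466], [0.999, -0.046, -0.006], [0.016, 0.466, -0.885]]
force: [-1.0, -0.4, 0.5]
grip_width: 0.449
grasp_force: 0.3
```

Run:
```python
from d import *
o=manip.get_obs();print(D.T@(np.array(o['tcp_pos'])-O)*1000,(D.T@np.array(o['ee_rot'])).round(3).tolist());plan(dk(-41.5,0,27),toolB(D))
```

```text
[-26.63290879  -6.11163675  43.36636767] [[0.001, 0.999, -0.039], [1.0, -0.0, 0.018], [0.018, -0.039, -0.999]]
slide [0.0232, -0.0569, 0.0682] turn [-0.0249, -0.0115, -0.0003]
```

Run:
```python
from d import *
o=manip.get_obs();print(np.round(o['joints'],2),np.round(o['qvel'],2),np.round(o['tau'],1),o['force'],o['wrist_torque'])
for n in('scene',):
    c=cam(n);cv2.imwrite('pics/s2.png',cv2.resize(c['pixels'][120:290,190:370,::-1],None,fx=3.2,fy=3.2,interpolation=cv2.INTER_CUBIC))
```

```text
[-11.95  17.45 125.24  27.62  11.24 -35.11] [-0.05 -0.15  0.09  0.29 -0.31 -0.29] [ -0.1 -36.8 -16.2   0.4  -2.6   0. ] [-1.0097042  -0.35566319  0.46782389] [-0.0034558   0.32831427  0.02918786]
```

View pics/s2.png

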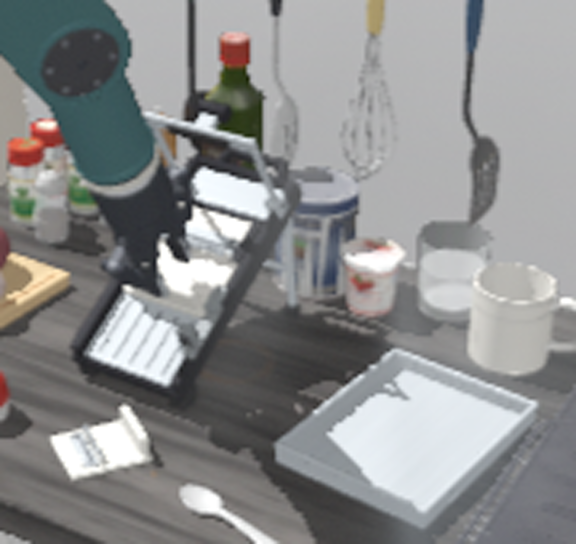

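The scene view shows the gripper stopped just above the insert. Joint 5 is at its lower limit (11.2°), so the straight lean can't be reached this low. I'll roll the tool about the slope axis, which is its closing line. That keeps the pads flat on the ridge and moves joint 5 off the limit.

```bash
cat >> d.py <<'E'
def toolC(phi): return toolB(D)@Ro.from_rotvec([0,np.radians(phi),0]).as_matrix()
E
python3 - <<'E'
from d import *
plan(dk(-41.5,0,75),toolC(18))
E
```

```text
slide [0.0267, -0.0643, -0.1236] turn [-0.0246, 0.1885, -0.0042]
```

carry_out(increments=[{"slide": [0.01,-0.06,-0.04],"turn": [0,0,0]},{"slide": [0.02,-0.064,-0.12],"turn": [0,0,0]},{"slide": [0.027,-0.064,-0.124],"turn": [-0.025,0.06,-0.004]},{"slide": [0.027,-0.064,-0.124],"turn": [-0.025,0.12,-0.004]},{"slide": [0.027,-0.064,-0.124],"turn": [-0.025,0.188,-0.004]},{"slide": [0.027,-0.064,-0.124],"turn": [-0.025,0.188,-0.004]},{"slide": [0.027,-0.064,-0.124],"turn": [-0.025,0.188,-0.004]},{"slide": [0.027,-0.064,-0.124],"turn": [-0.025,0.188,-0.004]},{"slide": [0.027,-0.064,-0.124],"turn": [-0.025,0.188,-0.004]},{"slide": [0.027,-0.064,-0.124],"turn": [-0.025,0.188,-0.004]}])

```text
time_s: 12.92
tcp_pos: [0.5019, -0.0019, 0.1386]
ee_rot: [[-0.102, 0.865, 0.491], [0.958, -0.047, 0.281], [0.266, 0.499, -0.825]]
force: [-0.2, 0.8, -0.4]
grip_width: 0.447
grasp_force: 0.0
```

Run:
```python
from d import *
o=manip.get_obs();print(D.T@(np.array(o['tcp_pos'])-O)*1000,np.round(o['joints'],1))
plan(dk(-41.5,0,75),toolC(18));plan(dk(-41.5,0,29),toolC(18))
c=cam('wrist')
q=[proj(c,dk(-41.5,y,39))[0].round(0).tolist() for y in(45,-45)];print(q)
h=cv2.cvtColor(c['pixels'],cv2.COLOR_RGB2HSV); 
P=pts(c); X=(P-O)@D*1000; m=(X[...,2]>30)&(X[...,2]<45)&(abs(X[...,0]+41)<25)&(abs(X[...,1])<60)&(h[...,1]<60)&(h[...,2]>150)
print(m.sum(),np.percentile(X[m],[5,50,95],axis=0))
```

```text
[-41.9447517   -0.75252318  74.5839685 ] [-29.1  16.5 127.9  63.4  32.8 -85. ]
slide [0.0034, 0.0018, -0.0007] turn [-0.0005, 0.0016, -0.0012]
slide [-0.053, 0.002, 0.1745] turn [-0.0005, 0.0016, -0.0012]
[[250.0, 170.0], [250.0, 309.0]]
1740 [[-44.09299294 -17.46367602  36.319013  ]
 [-39.47315764  13.59925695  38.2359217 ]
 [-33.67775105  41.60172706  39.41675669]]
```

carry_out(increments=[{"slide": [-0.018,0.006,0.06],"turn": [0,0,0]},{"slide": [-0.036,0.006,0.12],"turn": [0,0,0]},{"slide": [-0.053,0.006,0.174],"turn": [0,0,0]},{"slide": [-0.053,0.006,0.174],"turn": [0,0,0]},{"slide": [-0.053,0.006,0.174],"turn": [0,0,0]},{"slide": [-0.053,0.006,0.174],"turn": [0,0,0]},{"slide": [-0.053,0.006,0.174],"turn": [0,0,0]}])

```text
time_s: 13.55
tcp_pos: [0.5256, -0.0011, 0.1003]
ee_rot: [[-0.104, 0.865, 0.49], [0.958, -0.045, 0.283], [0.267, 0.499, -0.824]]
force: [0.4, -0.5, 0.6]
grip_width: 0.451
grasp_force: 0.0
```

Run:
```python
from d import *
o=manip.get_obs();print(D.T@(np.array(o['tcp_pos'])-O)*1000,np.round(o['joints'],1),o['force'],(D.T@np.array(o['ee_rot']))[:,1])
```

```text
[-40.68330373   1.31562838  29.62732727] [-27.3  23.2 127.1  73.4  29.8 -94.9] [ 0.39786568 -0.53186955  0.60936427] [ 9.99999506e-01  2.08049802e-04 -9.72038018e-04]
```

Position and alignment are right. I'll close on the ridge.

carry_out(increments=[{"slide": [0,0,0],"turn": [0,0,0]},{"slide": [0,0,0],"turn": [0,0,0]},{"slide": [0,0,0],"turn": [0,0,0]},{"slide": [0,0,0],"turn": [0,0,0]},{"slide": [0,0,0],"turn": [0,0,0]},{"slide": [0,0,0],"turn": [0,0,0]}], claw=1, force=50)

```text
time_s: 14.05
tcp_pos: [0.5258, -0.0016, 0.1003]
ee_rot: [[-0.104, 0.865, 0.491], [0.958, -0.046, 0.283], [0.268, 0.5, -0.824]]
force: [-3.9, -1.0, 6.6]
grip_width: 0.13
grasp_force: 48.9
```

Run:
```python
from d import *
o=manip.get_obs();q=D.T@(np.array(o['tcp_pos'])-O)*1000;print(q,o['force'],o['grip_width']*85,o['grasp_force'])
R=np.array(o['ee_rot']);print('per 60mm downslope:',R.T@D@[-.06,0,0]/.25)
```

```text
[-40.47499038   0.8318895   29.4834264 ] [-3.87620321 -0.97063114  6.60256169] 11.070407480899098 48.8719242811203
per 60mm downslope: [-1.86005681e-04 -2.39999918e-01  6.91493273e-05]
```

carry_out(increments=[{"slide": [0,-0.02,0],"turn": [0,0,0]},{"slide": [0,-0.04,0],"turn": [0,0,0]},{"slide": [0,-0.065,0],"turn": [0,0,0]},{"slide": [0,-0.09,0],"turn": [0,0,0]},{"slide": [0,-0.115,0],"turn": [0,0,0]},{"slide": [0,-0.14,0],"turn": [0,0,0]},{"slide": [0,-0.165,0],"turn": [0,0,0]},{"slide": [0,-0.19,0],"turn": [0,0,0]},{"slide": [0,-0.215,0],"turn": [0,0,0]},{"slide": [0,-0.24,0],"turn": [0,0,0]},{"slide": [0,-0.252,0],"turn": [0,0,0]},{"slide": [0,-0.252,0],"turn": [0,0,0]}])

```text
time_s: 15.05
tcp_pos: [0.4721, 0.0013, 0.0692]
ee_rot: [[-0.103, 0.864, 0.493], [0.958, -0.047, 0.284], [0.268, 0.501, -0.823]]
force: [-1.8, -0.9, 9.3]
grip_width: 0.132
grasp_force: 49.4
```

Run:
```python
from d import *
o=manip.get_obs();q=D.T@(np.array(o['tcp_pos'])-O)*1000;print(q,o['force'],o['grip_width']*85,o['grasp_force'],np.round(o['joints'],1))
R=np.array(o['ee_rot']);print((D.T@R).round(3).tolist())
c=cam('wrist');cv2.imwrite('pics/w6.png',c['pixels'][:,:,::-1])
plan(dk(*(q+[0,0,60])),toolC(18))
```

```text
[-102.64467915    0.90264415   29.47135413] [-1.82039701 -0.92804118  9.2653133 ] 11.25207782293519 49.4474995136261 [ -31.5   26.9  135.    90.4   30.  -118.8]
[[0.001, 1.0, 0.002], [0.951, -0.002, 0.309], [0.309, 0.001, -0.951]]
slide [0.0743, 0.0002, -0.2282] turn [0.001, -0.0, -0.0009]
```

View pics/w6.png

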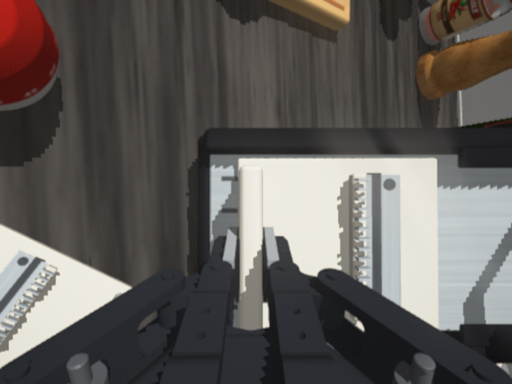

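The insert has moved 62 mm down, lies flat, and is still gripped by the ridge at (250,245). Joint 3 is close to its limit, so I'll fit the arm geometry from the logged poses and check the lift path against it.

```bash
cat > kin.py <<'E'
from d import *
from scipy.optimize import least_squares
o=manip.get_obs()
S=[([.2438,-.5476,.2445],[0,0.0016,-1],20.558,86.54),([.6331,-.0083,.3394],[.002,.004,-1],19.568,74.704),([.5305,-.0088,.1192],[.466,-.006,-.885],17.45,125.24),
([.5019,-.0019,.1386],[.491,.281,-.825],16.5,127.9),([.5256,-.0011,.1003],[.49,.283,-.824],23.2,127.1),([.4721,.0013,.0692],[.493,.284,-.823],26.9,135.0)]
def res(q):
    r0,z0,L1,L2,d=q;e=[]
    for p,z,a,b in S:
        W=np.array(p)-d*np.array(z);a,b=np.radians([a,a+b])
        e+=[np.hypot(W[0],W[1])-(r0+L1*np.sin(a)+L2*np.sin(b)),W[2]-(z0+L1*np.cos(a)+L2*np.cos(b))]
    return e
K=least_squares(res,[0,.4,.45,.45,.2]).x
def j3(p,R):
    r0,z0,L1,L2,d=K;W=np.array(p)-d*R[:,2];r=np.hypot(W[0],W[1])-r0;h=W[2]-z0
    c=(r*r+h*h-L1*L1-L2*L2)/(2*L1*L2);b=np.arccos(np.clip(c,-1,1))
    a=np.arctan2(r,h)-np.arctan2(L2*np.sin(b),L1+L2*np.cos(b))
    f=np.array([np.sin(a+b)*W[0],np.sin(a+b)*W[1],0])/np.hypot(W[0],W[1]);f[2]=np.cos(a+b)
    return np.degrees([a,b,np.arccos(f@R[:,2])]).round(1)
E
python3 - <<'E'
from kin import *
print(K.round(4),np.abs(res(K)).max())
R=toolC(18)
for q in((-102.6,.9,29.5),(-102.6,.9,42),(-102.6,.9,55),(-102.6,.9,90),(-92,.9,60),(-80,.9,60),(-80,.9,80),(-70,.9,100)): print(q,j3(dk(*q),R),dk(*q).round(3))
E
```

```text
[0.2291 0.1667 0.2711 0.2991 0.0696] 0.01856632684747178
(-102.6, 0.9, 29.5) [ 25.6 136.5  21.4] [0.472 0.001 0.069]
(-102.6, 0.9, 42) [ 21.8 138.2  20.3] [0.466 0.002 0.08 ]
(-102.6, 0.9, 55) [ 17.7 139.9  19.3] [0.459 0.002 0.091]
(-102.6, 0.9, 90) [  5.7 143.8  17.7] [0.442 0.003 0.122]
(-92, 0.9, 60) [ 15.7 138.6  18.2] [0.466 0.002 0.101]
(-80, 0.9, 60) [ 15.5 136.4  17.8] [0.476 0.001 0.107]
(-80, 0.9, 80) [  9.3 138.4  17.8] [0.466 0.002 0.124]
(-70, 0.9, 100) [  3.2 138.1  19.6] [0.465 0.002 0.147]
```

```bash
cat > kin2.py <<'E'
import kin; from kin import *
def fw(q,a,b):
    r0,z0,L1,L2,d,e=q
    return r0+L1*np.sin(a)+L2*np.sin(b)+e*np.cos(b), z0+L1*np.cos(a)+L2*np.cos(b)-e*np.sin(b)
S2=S+[([.244,-.548,.245],[0,0,-1],20.558,86.54)]
o=manip.get_obs();S2[5]=(o['tcp_pos'],np.array(o['ee_rot'])[:,2],o['joints'][1],o['joints'][2])
def res2(q):
    e=[]
    for p,z,a,b in S2:
        W=np.array(p)-q[4]*np.array(z);a,b=np.radians([a,a+b]);F=fw(q,a,b);e+=[np.hypot(W[0],W[1])-F[0],W[2]-F[1]]
    return e
best=min((least_squares(res2,[0,z,l,l2,d,e]) for z in(.3,.5) for l in(.35,.45) for l2 in(.35,.45) for d in(.15,.25) for e in(-.05,.05)),key=lambda r:r.cost)
K2=best.x
def ik(p,R):
    W=np.array(p)-K2[4]*R[:,2];t=np.array([np.hypot(W[0],W[1]),W[2]])
    x=least_squares(lambda x:np.array(fw(K2,x[0],x[0]+x[1]))-t,np.radians([25,130])).x
    s=x.sum();u=W[:2]/t[0];f=np.array([np.sin(s)*u[0],np.sin(s)*u[1],np.cos(s)])
    return np.degrees([np.arctan2(u[1],u[0]),x[0],x[1],np.arccos(f@R[:,2])]).round(1)
E
python3 - <<'E'
from kin2 import *
print(K2.round(4),np.abs(res2(K2)).max())
for phi in(18,8):
  R=toolC(phi)
  for q in((-102.6,.9,29.5),(-102.6,.9,42),(-102.6,.9,55),(-102.6,.9,90),(-92,.9,60),(-80,.9,60),(-80,.9,80),(-70,.9,100)): print(phi,q,ik(dk(*q),R),dk(*q).round(3))
E
```

```text
[0.0044 0.2661 0.6118 0.4323 0.3615 0.1102] 0.00047370156195136737
18 (-102.6, 0.9, 29.5) [-19.   26.8 134.9  26. ] [0.472 0.001 0.069]
18 (-102.6, 0.9, 42) [-19.3  24.8 135.2  25.8] [0.466 0.002 0.08 ]
18 (-102.6, 0.9, 55) [-19.6  22.5 135.4  25.7] [0.459 0.002 0.091]
18 (-102.6, 0.9, 90) [-20.7  16.4 135.6  26.4] [0.442 0.003 0.122]
18 (-92, 0.9, 60) [-19.3  21.  134.1  25.5] [0.466 0.002 0.101]
18 (-80, 0.9, 60) [-18.8  20.3 132.6  25.4] [0.476 0.001 0.107]
18 (-80, 0.9, 80) [-19.3  17.  132.7  26.1] [0.466 0.002 0.124]
18 (-70, 0.9, 100) [-19.3  13.4 131.5  27.6] [0.465 0.002 0.147]
8 (-102.6, 0.9, 29.5) [ -7.7  24.3 136.6  14.5] [0.472 0.001 0.069]
8 (-102.6, 0.9, 42) [ -7.9  22.1 136.8  13.2] [0.466 0.002 0.08 ]
8 (-102.6, 0.9, 55) [ -8.   19.7 137.   12. ] [0.459 0.002 0.091]
8 (-102.6, 0.9, 90) [ -8.3  13.2 137.   10.6] [0.442 0.003 0.122]
8 (-92, 0.9, 60) [ -7.8  18.1 135.6  10.8] [0.466 0.002 0.101]
8 (-80, 0.9, 60) [ -7.7  17.5 134.   10.4] [0.476 0.001 0.107]
8 (-80, 0.9, 80) [ -7.8  14.  134.1  10.7] [0.466 0.002 0.124]
8 (-70, 0.9, 100) [ -7.9  10.3 132.6  12.9] [0.465 0.002 0.147]
```

carry_out(increments=[{"slide": [0.01,0,-0.03],"turn": [0,0,0]},{"slide": [0.02,0,-0.062],"turn": [0,0,0]},{"slide": [0.0315,0,-0.097],"turn": [0,0,0]},{"slide": [0.0315,0,-0.097],"turn": [0,0,0]},{"slide": [0.05,0.04,-0.15],"turn": [0,0,0]},{"slide": [0.08,0.09,-0.247],"turn": [0,0,0]},{"slide": [0.08,0.09,-0.247],"turn": [0,0,0]},{"slide": [0.08,0.09,-0.247],"turn": [0,0,0]},{"slide": [0.08,0.09,-0.247],"turn": [0,0,0]},{"slide": [0.08,0.09,-0.247],"turn": [0,0,0]}])

```text
time_s: 15.93
tcp_pos: [0.4582, 0.0022, 0.1348]
ee_rot: [[-0.103, 0.866, 0.489], [0.958, -0.046, 0.284], [0.269, 0.498, -0.825]]
force: [0.0, -0.3, -1.8]
grip_width: 0.127
grasp_force: 49.2
```

```bash
cat > tr.py <<'E'
from kin2 import *
def wr(p,R):
    a=ik(p,R);M=(Ro.from_euler('z',a[0],degrees=True)*Ro.from_euler('y',a[1]+a[2],degrees=True)).as_matrix().T@R
    e=Ro.from_matrix(M).as_euler('ZYZ',degrees=True);return a,e.round(1)
TR=Ro.from_euler('z',-7.9,degrees=True).as_matrix();TO=np.array([.5326,-.280,0])
RT=TR@D.T@toolC(18)
def tr(z): return TO+TR@np.array([-.052,.001,.0295+z])
E
python3 - <<'E'
from tr import *
o=manip.get_obs();R=np.array(o['ee_rot']);p=np.array(o['tcp_pos']);print(D.T@(p-O)*1000,o['grip_width']*85,o['grasp_force'],o['force'])
print(np.round(o['joints'],1),wr(p,R))
for z in(.17,.004): print(tr(z),wr(tr(z),RT))
plan([p[0],p[1],.24],R);plan(tr(.17),RT)
c=cam('wrist');np.savez('w7.npz',**c);P=pts(c);X=(P-p)@R
E
```

```text
[-81.85180108   1.04333923  93.22545296] 10.809596640555139 49.2353081703186 [ 0.03580547 -0.26317478 -1.75394098]
[-32.7  14.8 133.1  66.4  33.3 -92.1] (array([-19.5,  14.8, 133. ,  26.8]), array([73.3, 26.7,  2.8]))
[ 0.48123095 -0.27186237  0.1995    ] (array([-39.3,  24.3,  90.4,  75.5]), array([15.8, 75.5, 53.2]))
[ 0.48123095 -0.27186237  0.0335    ] (array([-39.3,  36.8,  97.3,  56.9]), array([18.4, 56.9, 47. ]))
slide [0.113, 0.2095, -0.347] turn [0.0, 0.0, 0.0]
slide [-0.9899, 0.2595, -0.4795] turn [0.2992, -0.0144, 0.1525]
```

The insert is held with a load of about 1.5 N, above the deck. I'll raise it, then carry it over to the tray and level it.

carry_out(increments=[{"slide": [0.05,0.1,-0.16],"turn": [0,0,0]},{"slide": [0.113,0.21,-0.347],"turn": [0,0,0]},{"slide": [0.113,0.21,-0.347],"turn": [0,0,0]},{"slide": [0.113,0.21,-0.347],"turn": [0,0,0]},{"slide": [-0.15,0.25,-0.44],"turn": [0.08,0,0.04]},{"slide": [-0.4,0.25,-0.47],"turn": [0.15,0,0.08]},{"slide": [-0.7,0.255,-0.48],"turn": [0.22,0,0.11]},{"slide": [-0.99,0.26,-0.48],"turn": [0.299,-0.014,0.152]},{"slide": [-0.99,0.26,-0.48],"turn": [0.299,-0.014,0.152]},{"slide": [-0.99,0.26,-0.48],"turn": [0.299,-0.014,0.152]},{"slide": [-0.99,0.26,-0.48],"turn": [0.299,-0.014,0.152]},{"slide": [-0.99,0.26,-0.48],"turn": [0.299,-0.014,0.152]}])

```text
time_s: 16.98
tcp_pos: [0.4826, -0.2772, 0.1965]
ee_rot: [[0.131, 0.99, 0.044], [0.942, -0.138, 0.307], [0.31, 0.001, -0.951]]
force: [1.2, -0.4, -1.9]
grip_width: 0.13
grasp_force: 49.6
```

```bash
cat > chk.py <<'E'
from tr import *
o=manip.get_obs();R=np.array(o['ee_rot']);p=np.array(o['tcp_pos'])
print('tray-frame tcp',TR.T@(p-TO)*1000,o['grip_width']*85,o['grasp_force'],o['force'],np.round(o['joints'],1))
E
python3 - <<'E'
from chk import *
for z in(.1,.015,.004): plan(tr(z),RT)
c=cam('top');np.savez('top3.npz',**c);P=pts(c)
h=cv2.cvtColor(c['pixels'],cv2.COLOR_RGB2HSV)
m=(P[...,2]>.13)&(P[...,2]<.26)&(abs(P[...,1]+.28)<.12)&(abs(P[...,0]-.53)<.12)&(h[...,2]>150)&(h[...,1]<60)
q=P[m];print(m.sum(),cv2.minAreaRect(q[:,:2].astype(np.float32)*1000),np.percentile(q,[3,50,97],axis=0))
A=np.c_[q[:,:2],np.ones(len(q))]
k=np.linalg.lstsq(A,q[:,2],rcond=None)[0];print('tilt',k)
w=cam('wrist');im=np.hstack([w['pixels'],cv2.resize(c['pixels'][100:280,280:400],(256,384))])[:,:,::-1];cv2.imwrite('pics/w8.png',im)
E
```

```text
tray-frame tcp [-49.91315785  -4.0801495  196.46907325] 11.086626958110044 49.61807727813721 [ 1.18285136 -0.41710346 -1.89189644] [-46.2  24.8  90.   14.5  77.  -43. ]
slide [-0.0637, -0.0087, 0.261] turn [0.0009, -0.0006, -0.0003]
slide [-0.1691, -0.0091, 0.5842] turn [0.0009, -0.0006, -0.0003]
slide [-0.1827, -0.0091, 0.6261] turn [0.0009, -0.0006, -0.0003]
1687 ((513.73974609375, -281.3540344238281), (104.09908294677734, 156.85989379882812), 81.78861999511719) [[ 0.47681732 -0.33049151  0.17267487]
 [ 0.53888622 -0.26942185  0.17634232]
 [ 0.58988032 -0.23249414  0.2077349 ]]
tilt [-0.18273024 -0.06147306  0.26165305]
```

View pics/w8.png

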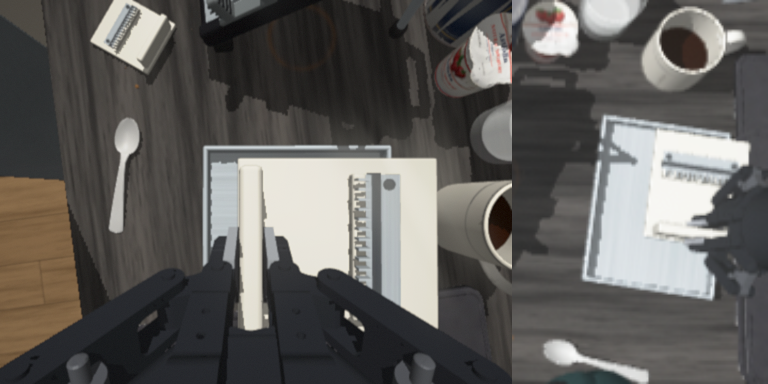

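The insert is held level over the tray. Its plate top is at 0.176 m, against 0.175 expected, and its pose in the grip is unchanged (ridge at 250,245). I'll lower it.

carry_out(increments=[{"slide": [-0.04,-0.009,0.15],"turn": [0,0,0]},{"slide": [-0.08,-0.009,0.28],"turn": [0,0,0]},{"slide": [-0.12,-0.009,0.4],"turn": [0,0,0]},{"slide": [-0.14,-0.009,0.48],"turn": [0,0,0]},{"slide": [-0.155,-0.009,0.53],"turn": [0,0,0]},{"slide": [-0.169,-0.009,0.575],"turn": [0,0,0]},{"slide": [-0.169,-0.009,0.575],"turn": [0,0,0]},{"slide": [-0.169,-0.009,0.575],"turn": [0,0,0]},{"slide": [-0.169,-0.009,0.575],"turn": [0,0,0]},{"slide": [-0.169,-0.009,0.575],"turn": [0,0,0]}])

```text
time_s: 17.92
tcp_pos: [0.4808, -0.268, 0.0521]
ee_rot: [[0.129, 0.991, 0.045], [0.943, -0.136, 0.305], [0.308, 0.003, -0.951]]
force: [0.2, -0.1, -2.3]
grip_width: 0.129
grasp_force: 49.6
```

```bash
python3 -c "
from chk import *
for z in(.006,.0035): plan(tr(z),RT)"
```

```text
tray-frame tcp [-52.95002955   4.78516998  52.06864894] 10.991946124170243 49.582804441452026 [ 0.15846648 -0.07881709 -2.3263835 ] [-45.7  34.8  97.4  16.5  59.9 -47.7]
slide [-0.0348, 0.0036, 0.0584] turn [0.0017, 0.0007, 0.0013]
slide [-0.0379, 0.0035, 0.0679] turn [0.0017, 0.0007, 0.0013]
```

carry_out(increments=[{"slide": [-0.006,0,0.018],"turn": [0.002,0,0.001]},{"slide": [-0.011,0,0.035],"turn": [0.002,0,0.001]},{"slide": [-0.016,0,0.05],"turn": [0.002,0,0.001]},{"slide": [-0.02,0,0.061],"turn": [0.002,0,0.001]},{"slide": [-0.02,0,0.061],"turn": [0.002,0,0.001]},{"slide": [-0.02,0,0.061],"turn": [0.002,0,0.001]},{"slide": [-0.02,0,0.061],"turn": [0.002,0,0.001]}])

```text
time_s: 18.5
tcp_pos: [0.4801, -0.2677, 0.0349]
ee_rot: [[0.131, 0.991, 0.04], [0.942, -0.137, 0.306], [0.309, -0.002, -0.951]]
force: [-0.7, 0.8, -1.1]
grip_width: 0.13
grasp_force: 49.7
```

carry_out(increments=[{"slide": [-0.002,0,0.006],"turn": [0,0,0]},{"slide": [-0.003,0,0.01],"turn": [0,0,0]},{"slide": [-0.003,0,0.01],"turn": [0,0,0]},{"slide": [-0.003,0,0.01],"turn": [0,0,0]}])

```text
time_s: 18.83
tcp_pos: [0.4803, -0.2679, 0.0336]
ee_rot: [[0.131, 0.991, 0.041], [0.942, -0.137, 0.306], [0.309, -0.001, -0.951]]
force: [-2.0, -0.3, 8.5]
grip_width: 0.132
grasp_force: 51.1
```

It touched the floor: the force rose to +8.5 N at TCP z = 0.0336. I'll release and back off.

carry_out(increments=[{"slide": [0,0,0],"turn": [0,0,0]},{"slide": [0,0,0],"turn": [0,0,0]},{"slide": [0,0,0],"turn": [0,0,0]},{"slide": [0,0,0],"turn": [0,0,0]},{"slide": [0,0,0],"turn": [0,0,0]},{"slide": [0.01,0,-0.04],"turn": [0,0,0]},{"slide": [0.03,0,-0.15],"turn": [0,0,0]},{"slide": [0.06,0,-0.4],"turn": [0,0,0]},{"slide": [0.1,0,-0.6],"turn": [0,0,0]},{"slide": [0.1,0,-0.6],"turn": [0,0,0]},{"slide": [0.1,0,-0.6],"turn": [0,0,0]},{"slide": [0.1,0,-0.6],"turn": [0,0,0]}], claw=0.3)

```text
time_s: 19.83
tcp_pos: [0.4784, -0.2914, 0.1853]
ee_rot: [[0.13, 0.991, 0.044], [0.943, -0.137, 0.302], [0.306, 0.002, -0.952]]
force: [-0.5, 0.1, -0.0]
grip_width: 0.353
grasp_force: 0.0
```

Run:
```python
from chk import *
c=cam('top');P=pts(c);h=cv2.cvtColor(c['pixels'],cv2.COLOR_RGB2HSV).astype(int);X=(P-TO)@TR*1000
w=cam('wrist');PW=pts(w);XW=(PW-TO)@TR*1000
for n,x,px in(('top',X,c['pixels']),('wrist',XW,w['pixels'])):
    px=px.astype(int); cream=(px[...,0]-px[...,2]>8)&(px[...,0]>190)
    m=cream&(abs(x[...,0])<100)&(abs(x[...,1])<75)&(x[...,2]<60)&(x[...,2]>0)
    q=x[m];print(n,m.sum(),cv2.minAreaRect(q[:,:2].astype(np.float32)),np.percentile(q,[2,50,98],axis=0).round(1).tolist())
    f=q[q[:,2]<18];A=np.c_[f[:,:2],np.ones(len(f))];print(' plane',np.linalg.lstsq(A,f[:,2],rcond=None)[0])
a=cv2.resize(c['pixels'][90:270,200:400],(427,384));cv2.imwrite('pics/fin.png',cv2.resize(np.hstack([w['pixels'][:,140:],a]),(799,384))[:,:,::-1])
```

```text
tray-frame tcp [-52.14795403 -18.73294896 185.32880077] 29.98881455789135 0.0 [-0.54054649  0.09233649 -0.04729815] [-47.3  25.8  90.   14.2  76.  -44.3]
top 45 ((-3.5947647094726562, 4.402931213378906), (117.15666198730469, 99.63436126708984), 0.5426443219184875) [[-62.0, -42.9, 11.7], [-59.6, 9.4, 33.1], [54.5, 52.2, 45.7]]
 plane [ 9.26408622e-03 -9.28124810e-03  1.30159316e+01]
wrist 6774 ((-0.5731582641601562, 6.007213592529297), (103.62352752685547, 118.58097839355469), 89.97335052490234) [[-58.1, -43.2, 10.5], [-13.2, 8.9, 12.2], [56.6, 54.5, 43.6]]
 plane [ 5.36008525e-05 -1.24112928e-03  1.20167067e+01]
```

View pics/fin.png

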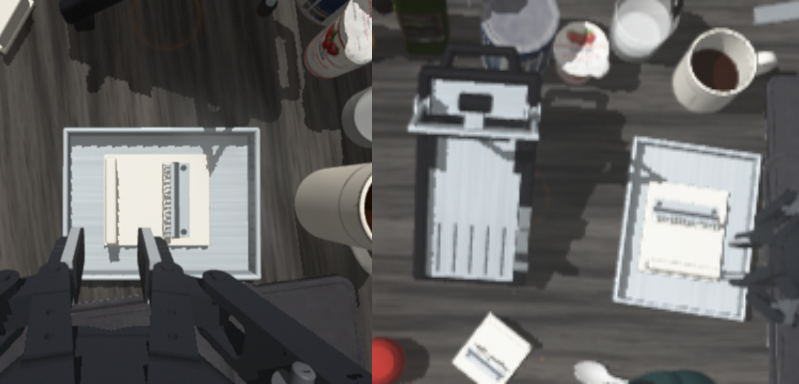

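The insert lies flat in the tray: plate top at 12 mm, tilt about 0.001, centre within 6 mm of the tray's. The bar stands open, the catch is back, and the robot is clear. I'm handing in.

```bash
python3 -c "
from rig import manip
print(manip.close_job())"
```

```text
the job is handed in; nothing more can be done
None
```

I handed the job in at about 20 s. The catch is pulled back, the clamp bar stands open and the white insert lies flat, blades up, in the tray; the hand-in returned no verdict.

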